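# Lock the tube into the tacking jig with the thumb wedge

## Robot

A 6-joint arm with a two-finger parallel gripper is mounted at the origin on the work surface. World frame = base frame: x ahead of the robot, y to its left, z up, the work surface at z = 0. Lengths are in m, angles in degrees, forces in N, time in s.
With the tool pointing down it reaches from about 0.375 to 0.9 m from the base axis. Payload 3.1 kg.
Tool frame: the origin (TCP) lies between the finger pads; the fingertips stand 11 mm ahead of it and the grasp point (between the pads) lies 8 mm behind it; z points along the fingers, y is the direction in which the jaws open and shut (so a half turn about z gives the same grasp; the last joint's range is limited). The gripper opens to 87 mm and grips with 3 to 60 N. Pads are 19 mm wide; open, the fingers measure 117 mm over their backs; the gripper's body (75 mm by 190 mm) begins 51 mm behind the grasp point.
Start: joints at [57.783, 30.224, 82.088, -0, 67.689, -10.227], TCP at [0.234, 0.58, 0.234] pointing down, gripper open.
Joint ranges: [-176.69, 176.69], [-43.24, 126.21], [12.49, 139.97], [-82, 262], [0, 151.66], [-163.58, 163.58]. Speed limits (degrees/s): [159.86, 159.86, 180, 180, 180, 180].

## Interface

Orientations are given as a 3x3 rotation matrix whose columns are the frame's x, y, z axes.
In Python, from rig import bot, vision gives the robot as it stands. The module is installed in compiled form; this text tells all that it offers.
- The arm moves only by the tool jog_arm, never from a script. Its argument "rows" is a list of rows, each an object with "dp": the shift along the tool's x, y, z in mm, a list of three; "turn": the turn, a rotation vector about the tool's x, y, z in degrees, a list of three; "grip": the opening, from 0 (shut) to 1 (fully open). A call has 1 to 10 rows; each row is the pose to reach, as a shift and turn from the pose commanded when the call began, along the tool's axes at that moment; what a row does not reach only later rows make up. A row lasts 1/10 s, in which the tool goes at most 50 mm and 8.59 degrees, less where a joint would pass 70% of its speed; a pose out of reach is approached as far as the arm can. A call with a gripper value outside its range is refused whole. The fingers move at their own pace and stop on an object; the grip force is fixed at half the most. Time passes only in rows, so rows that repeat a pose let the fingers close. It gives the time, the measured TCP pose, the force and the opening at its end, in the units of the state.
- bot.read_state(): the state, without advancing time (a new reading comes with each control period).
- vision.capture(name): name is "side" or "top" or "wrist"; returns (picture, depth): 384x512x3 uint8, red, green, blue; 384x512 float32, m along the optical axis (not along the pixel's ray), 0 where there is no reading.
- vision.camera_info(name): a dict with "vertical_fov" (degrees; the focal length in pixels is half the picture's height over the tangent of half this angle, whatever the lens; pixels are square), "cx", "cy" (the principal point, pixels), "position" and "rotation" of the camera in the world. Camera axes: x right, y down, z forward; pixel columns grow to the right and rows downward; lengths in m; the calibration is good to about 2 mm. A picture is of the moment at which its call begins: read the wrist's pose just before it. camera_info takes no time and is no camera call; for the wrist camera it gives the pose at the moment of the call.
- bot.hand_in(): hands the job in, once; it reports no verdict.
The state is a dict: "time_s": time; "joint_positions": joint angles; "qvel": joint speeds; "tau": joint torques, N m; "position": TCP position; "tcp_rot": TCP orientation; "force": force on the tool from outside, world axes, zero at the start; "moment": the same for the moment, N m; "opening": opening from 0.0 (shut) to 1.0 (fully open).
Only numpy, scipy, OpenCV 4.12 (cv2) and the standard library are available. Lean on these libraries where they do the work, as an engineer would, in place of code of your own. Each camera call takes 0.05 s, during which the arm holds its last target.

## Task

Clamp the square tube in the tacking jig ready for welding: slide the clamp bar up by its knob until the tube is pressed square against the blue stop, then push the yellow thumb wedge along its ramp, in behind the bar, with a firm thumb push until it jams and the bar stays locked tight on the tube after you let go. The tube is thin-walled, so feel for the jam and do not force it, and leave the spray can, wire brush and magnet square alone.

Things in the scene. Friction and masses are not known exactly. Their poses are not given: they have to be found in the camera images.
- jig: Dark steel jig plate 340 x 360 x 12 mm, fixed on the bench. Frame: z up, +y the way the bar closes, +x the way the wedge goes in; origin at the underside, on the bar's centre line (plate x -210 to +130, y -185 to +175 mm). On it at the -y side is the ramp block, 18 mm high: its upright ramp face runs along y = -116 mm + x/8 (7.1 deg), x -125 to +43 mm, give or take 2 mm in y as it is shimmed for each job.
- strap (a point): Top centre of the strap that holds the bar in its guide, 30 mm above the plate's top, at jig (0, -56 mm). Two rails under it: all within x -36 to 36, y -85 to -30 mm, 36 mm high with the screw heads. A low fence, 10 mm high, stands on the bar side of the drawn-back wedge (jig x -186 to -71, y -85 to -76 mm).
- stop: Blue angle-iron stop bolted at the +y end of the plate, fixed, 140 mm long (x), 45 mm high, axes as the jig's. It is set for each job, up to 1.5 mm either side of y = 128 mm in the jig. Origin at the plate's top; the upright face the tube must bear on is at its own y = -20 mm.
- bar: Sliding clamp bar: steel flat 40 mm wide (x), 20 mm high, cross-head 80 mm wide at the rear, brass nose pad on stiff springs (60 N/mm); axes as the jig's. It slides only along jig y, 30 mm at most. Fully back its origin is at jig (0, 0, 12 mm); it starts 1 to 4 mm from there. Rear end at its own y = -113 mm, nose face at +40 mm. It drags with about 2 N and stays where it is left.
- knob (a point): Centre of the bar's black upright knob, 22 mm in diameter, 38 mm high, on a 16 mm neck, above the bar's origin; this point is 51 mm above the plate's top, the knob's top 70 mm. Closing the bar (knob towards jig +y) takes 12 to 19 mm: free at first, then about 5 N as it slides the tube, then a sharp rise when the tube meets the stop.
- wedge: Yellow steel thumb wedge, loose, greased, 0.4 kg: 120 mm long (x), 18 mm high, 16 mm thick at the tip (+x), 31 mm at the thumb end. Origin mid-underside. Its flat side (own y = +12 mm) will bear on the bar's rear end, its sloping side (y = -11.5 mm + x/8) on the ramp. It starts drawn back, 1 to 7 mm off the ramp, nearly along jig x, its tip just short of the bar.
- wedge_thumb (a point): Centre of the outer (-x) face of the wedge's thumb pad, 20 mm above the plate's top; the pad is 30 mm wide, 12 mm thick, 40 mm high. Push it along the ramp, towards jig +x. Once the bar is closed, the wedge runs freely for 75 to 145 mm, then the resistance climbs within a few mm; a push of 12 to 18 N jams it well. It then holds by friction.
- tube: Bare square tube offcut, 50 x 50 mm, 3 mm wall, 120 mm long (x), about 0.5 kg, loose on the plate between the bar's nose and the stop; origin mid-underside. It starts 5 to 9 mm short of the stop and a little askew. More than 35 N from the bar would dent it.
- tube_centre (a point): Centre of the tube, 25 mm above the plate's top. When the tube bears on the stop it is at y = -45 mm in the stop's frame.
- can_centre (a point): Centre of a green spray can with a white cap, 66 mm in diameter, 190 mm high, standing on the bench beyond the stop (+y side of the jig). Not to be moved.
- brush: Wire brush about 240 mm long, wooden handle, lying on the bench on the +y side of the jig, near the robot. Not to be moved.
- magnet_centre (a point): Centre of a red triangular magnet square, about 100 mm, 20 mm high, lying on the bench at the -y side of the jig. Not to be moved.
Not all that is in view belongs to the job. What is shaped like the tube but orange or red is not meant.

How it is judged:
By the outcome, as a careful person would: the job done as asked, in the order asked, and still so for the second after the job is handed in, with the robot touching nothing.
It also fails if it takes over 51 s, if anything falls off the work surface, if the arm or the gripper's body presses on something with over 40 N, if the wrist force passes 120 N, or if a joint passes its speed limit or range.

## Working session

There is one attempt and no reset: what is moved stays moved. The work goes in short steps, Python scripts to look and compute and a tool call to move; the robot and the scene stay as the last step left them, time stands still between calls to the robot, and variables do not carry over. Pictures are saved under pics/ and viewed, and the job is handed in when it is done.

Besides the shell and the picture viewer there is one more tool, called after "Emit:" as a command line: name --argument value ..., lists and objects as JSON in quotes. jog_arm: Moves the arm, as the interface text tells. Its arguments: {"type":"object","properties":{"rows":{"type":"array"}},"required":["rows"]}

```bash
mkdir -p pics; cat > h.py <<'E'
import numpy as np, cv2
from rig import bot, vision
def K(n):
    c=vision.camera_info(n); f=192/np.tan(np.radians(c['vertical_fov'])/2)
    return c,f,np.array(c['position']),np.array(c['rotation'])
def ray(n,u,v,z):
    c,f,p,R=K(n); d=R@np.array([(u-c['cx'])/f,(v-c['cy'])/f,1]); return p+d*(z-p[2])/d[2]
def proj(n,P):
    c,f,p,R=K(n); q=R.T@(np.array(P)-p); return q[0]/q[2]*f+c['cx'],q[1]/q[2]*f+c['cy']
def snap(n,fn):
    im,d=vision.capture(n); cv2.imwrite('pics/'+fn+'.png',im[:,:,::-1]); np.savez('pics/'+fn+'.npz',im=im,d=d); return im,d
E
python3 - <<'E'
from h import *
for n in('top','side','wrist'):
    print(n,{k:(np.round(v,4).tolist()) for k,v in vision.camera_info(n).items() if not isinstance(v,str)}); snap(n,n+'0')
print(bot.read_state())
E
```

```text
top {'vertical_fov': 55.8059, 'cx': 256.3302, 'cy': 189.3869, 'position': [0.4799, 0.0621, 1.0943], 'rotation': [[-0.0298, -0.9945, 0.1], [-0.9996, 0.0298, -0.0024], [-0.0006, -0.1, -0.995]]}
side {'vertical_fov': 49.2243, 'cx': 260.0567, 'cy': 188.4232, 'position': [0.5071, 0.7896, 0.6669], 'rotation': [[-0.9927, -0.0853, 0.0852], [-0.1198, 0.6178, -0.7772], [0.0136, -0.7817, -0.6235]]}
wrist {'vertical_fov': 62.8772, 'cx': 256.1376, 'cy': 194.2098, 'position': [0.1685, 0.6045, 0.3841], 'rotation': [[0.3741, 0.8974, 0.2341], [0.9274, -0.3614, -0.0967], [-0.0021, 0.2532, -0.9674]]}
{'time_s': 0.15, 'joint_positions': array([ 5.77832016e+01,  3.02682571e+01,  8.21388667e+01, -8.79652266e-04,
        6.76904336e+01, -1.02259235e+01]), 'qvel': array([-0.00188914, -0.00422974, -0.19136284,  0.14900579,  0.02038625,
       -0.01531204]), 'tau': array([ 1.26984349e-03, -4.40426338e+01, -1.76841831e+01,  6.33430970e-02,
        5.52640215e-02, -1.21375292e-04]), 'position': array([0.23370498, 0.57907476, 0.2327837 ]), 'tcp_rot': array([[-9.27245562e-01,  3.74452755e-01, -8.95732557e-04],
       [ 3.74453716e-01,  9.27244476e-01, -1.44811696e-03],
       [ 2.88311680e-04, -1.67817041e-03, -9.99998550e-01]]), 'force': array([-0.59682258, -0.59320795,  0.92588208]), 'moment': array([-0.04800706,  0.04919682, -0.00251148]), 'opening': 0.996360496074699}
```

View pics/top0.png

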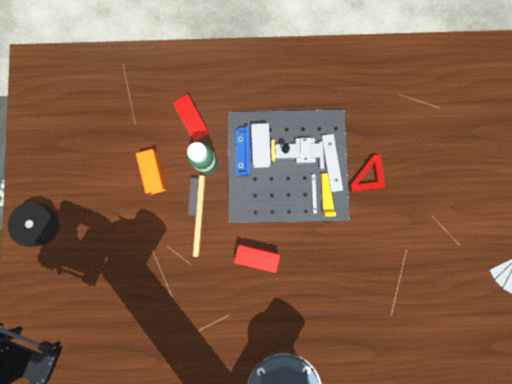

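View pics/side0.png

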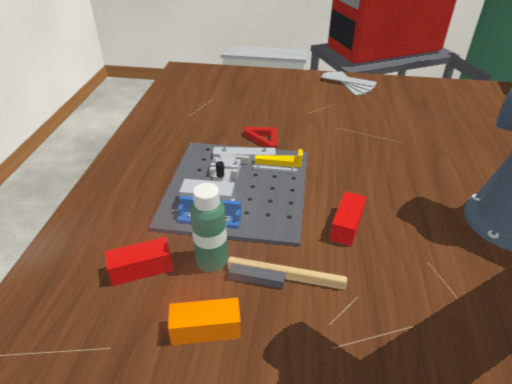

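View pics/wrist0.png

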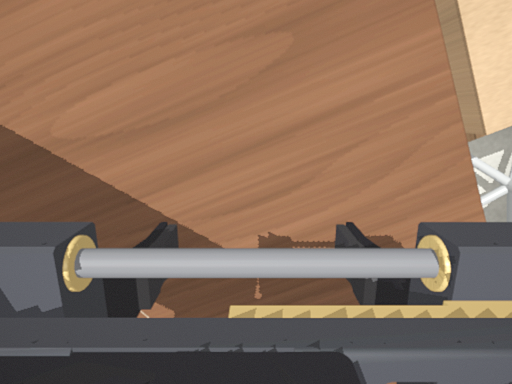

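```bash
python3 - <<'E'
from h import *
im,d=np.load('pics/top0.npz')['im'],None
hsv=cv2.cvtColor(im,cv2.COLOR_RGB2HSV)
print(hsv[190,240],hsv[215,300],hsv[100,240],hsv[195,328],hsv[150,243],hsv[148,286])
sub=np.zeros(im.shape[:2],bool); sub[90:240,210:365]=1
# plate: low saturation
wood=(hsv[...,1]>90)&((hsv[...,0]<20))
m=((hsv[...,1]<85)&sub).astype(np.uint8)
m=cv2.morphologyEx(m,cv2.MORPH_CLOSE,np.ones((9,9)));
m=cv2.morphologyEx(m,cv2.MORPH_OPEN,np.ones((25,25)))
cs,_=cv2.findContours(m,cv2.RETR_EXTERNAL,cv2.CHAIN_APPROX_NONE)
c=max(cs,key=cv2.contourArea); r=cv2.minAreaRect(c); b=cv2.boxPoints(r); print(r,b)
W=np.array([ray('top',u,v,.012) for u,v in b]); print(W.round(4)); print([np.linalg.norm(W[i]-W[(i+1)%4]).round(4) for i in range(4)])
y=((hsv[...,0]>22)&(hsv[...,0]<35)&(hsv[...,1]>180)&(hsv[...,2]>120)&sub)
ys,xs=np.nonzero(y&(np.arange(512)>315)); print(xs.min(),xs.max(),ys.min(),ys.max())
crop=cv2.resize(im[95:235,215:360],None,fx=4,fy=4,interpolation=cv2.INTER_CUBIC); cv2.imwrite('pics/topc.png',crop[:,:,::-1])
s=np.load('pics/side0.npz')['im'][125:255,150:320]; cv2.imwrite('pics/sidec.png',cv2.resize(s,None,fx=4.5,fy=4.5,interpolation=cv2.INTER_CUBIC)[:,:,::-1])
E
```

```text
[108  23 136] [108  25 133] [ 12 146 124] [ 30 171 255] [107 174 233] [120  15  67]
((287.0, 165.5), (117.99998474121094, 112.99998474121094), -0.0) [[228.      222.     ]
 [228.      109.00001]
 [346.      109.     ]
 [346.      222.     ]]
[[ 0.4938  0.1467  0.012 ]
 [ 0.8391  0.139   0.012 ]
 [ 0.8282 -0.2228  0.012 ]
 [ 0.4833 -0.204   0.012 ]]
[np.float64(0.3454), np.float64(0.362), np.float64(0.3454), np.float64(0.3508)]
322 333 174 215
```

View pics/topc.png

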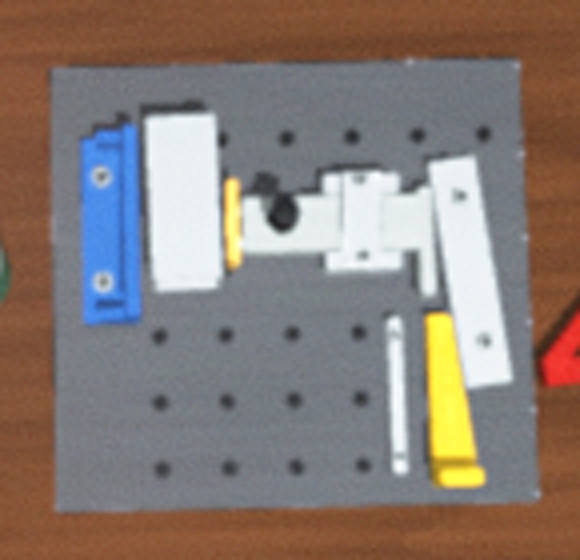

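View pics/sidec.png

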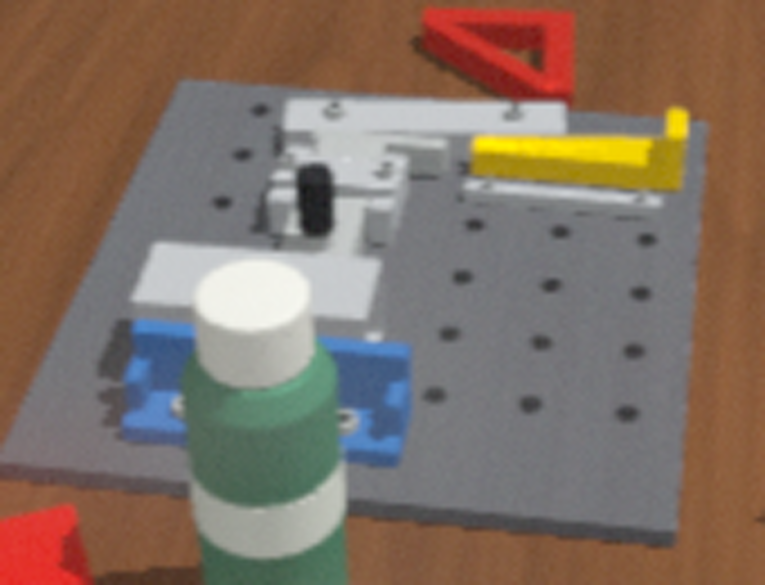

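The top crop shows the plate corners at about (52,67), (520,62), (538,500), (55,512), the knob top near (283,212), and the wedge from its tip at (437,315) to the thumb pad at (457,477). Next I fit the jig frame.

```bash
cat > jig.py <<'E'
from h import *
def c2p(x,y): return 215+(x+.5)/4-.5, 95+(y+.5)/4-.5
pts=[(52,67),(520,62),(538,500),(55,512)]
J=np.array([(.13,.175),(.13,-.185),(-.21,-.185),(-.21,.175)])
W=np.array([ray('top',*c2p(*p),.012)[:2] for p in pts])
jc,wc=J.mean(0),W.mean(0); H=(J-jc).T@(W-wc); U,S,Vt=np.linalg.svd(H); Rj=(Vt.T@U.T); tj=wc-Rj@jc
def j2w(x,y): return Rj@np.array([x,y])+tj
def w2j(p): return Rj.T@(np.array(p)[:2]-tj)
E
python3 - <<'E'
from jig import *
print('yaw',np.degrees(np.arctan2(Rj[1,0],Rj[0,0])),'org',tj, 'resid mm',((W-(J@Rj.T+tj))*1e3).round(1).tolist())
def q(n,x,y,z): P=ray('top',*c2p(x,y),z); print(n,P.round(4),'jig mm',(w2j(P)*1e3).round(1))
q('knobtop',284,211,.082)
q('padtop L',435,467,.052);q('pad corners outer',440,487,.052);q('pad',484,487,.052);q('pad',484,468,.052)
q('wtip L',427,315,.030);q('wtip R',448,313,.030);q('w',430,460,.03);q('w',475,455,.03)
q('ramp',430,160,.03);q('ramp',470,387,.03)
q('barrear',435,195,.032);q('barrear',437,297,.032)
q('fence',389,318,.022);q('fence',400,472,.022)
q('stop face',133,125,.057);q('stop face',141,320,.057)
q('tube',145,112,.062);q('tube',216,112,.062);q('tube',221,287,.062);q('tube',153,291,.062)
q('strap ',326,172,.042);q('strap',398,270,.042)
E
```

```text
yaw -0.765396497420387 org [ 0.69963505 -0.0320775 ] resid mm [[-0.3, -0.8], [-2.4, 0.4], [2.9, 0.6], [-0.1, -0.1]]
knobtop [ 0.6989 -0.027   0.082 ] jig mm [-0.8  5.1]
padtop L [ 0.5154 -0.1309  0.052 ] jig mm [-182.9 -101.3]
pad corners outer [ 0.501  -0.1338  0.052 ] jig mm [-197.2 -104.4]
pad [ 0.5001 -0.1653  0.052 ] jig mm [-197.7 -135.9]
pad [ 0.5137 -0.166   0.052 ] jig mm [-184.1 -136.4]
wtip L [ 0.6287 -0.1345  0.03  ] jig mm [ -69.5 -103.3]
wtip R [ 0.6298 -0.1501  0.03  ] jig mm [ -68.3 -118.9]
w [ 0.5214 -0.1316  0.03  ] jig mm [-176.9 -101.8]
w [ 0.5241 -0.1647  0.03  ] jig mm [-173.7 -135. ]
ramp [ 0.7457 -0.1423  0.03  ] jig mm [  47.6 -109.6]
ramp [ 0.5743 -0.1636  0.03  ] jig mm [-123.6 -133.2]
barrear [ 0.7185 -0.1444  0.032 ] jig mm [  20.4 -112. ]
barrear [ 0.6417 -0.1422  0.032 ] jig mm [ -56.5 -110.8]
fence [ 0.6285 -0.1075  0.022 ] jig mm [-70.2 -76.4]
fence [ 0.5136 -0.1104  0.022 ] jig mm [-185.   -80.8]
stop face [0.7716 0.0788 0.057 ] jig mm [ 70.5 111.8]
stop face [0.6275 0.077  0.057 ] jig mm [-73.6 108.1]
tube [0.7796 0.0697 0.062 ] jig mm [ 78.6 102.9]
tube [0.7781 0.018  0.062 ] jig mm [77.8 51.1]
tube [0.649  0.0187 0.062 ] jig mm [-51.3  50.1]
tube [0.6476 0.0677 0.062 ] jig mm [-53.4  99.1]
strap  [ 0.736  -0.0627  0.042 ] jig mm [ 36.8 -30.1]
strap [ 0.661  -0.1126  0.042 ] jig mm [-37.5 -81. ]
```

```bash
cat >> h.py <<'E'
def Rt(psi):
    c,s=np.cos(np.radians(psi)),np.sin(np.radians(psi))
    return np.array([[-c,-s,0],[-s,c,0],[0,0,-1]])   # tool y along jig y, z down
def jog(P,psi):
    from scipy.spatial.transform import Rotation as Ro
    s=bot.read_state(); R=s['tcp_rot']; D=np.array(P)-s['position']
    print('t',s['time_s'],'pos',s['position'].round(4),'dp mm',(R.T@D*1e3).round(1),'turn',np.degrees(Ro.from_matrix(R.T@Rt(psi)).as_rotvec()).round(2),'F',s['force'].round(1),'op',round(s['opening'],3))
E
python3 - <<'E'
from h import *
jog((.68,-.03,.26),0)
E
```

```text
t 0.15 pos [0.2337 0.5791 0.2328] dp mm [-641.9 -397.7  -26.7] turn [ -0.09  -0.03 -21.99] F [-0.6 -0.6  0.9] op 0.996
```

Emit:
jog_arm --rows '[{"dp":[-320,-200,-50],"turn":[0,0,-22],"grip":1},{"dp":[-320,-200,-50],"turn":[0,0,-22],"grip":1},{"dp":[-320,-200,-50],"turn":[0,0,-22],"grip":1},{"dp":[-320,-200,-50],"turn":[0,0,-22],"grip":1},{"dp":[-320,-200,-50],"turn":[0,0,-22],"grip":1},{"dp":[-320,-200,-50],"turn":[0,0,-22],"grip":0.6},{"dp":[-320,-200,-50],"turn":[0,0,-22],"grip":0.6},{"dp":[-640,-400,-30],"turn":[0,0,-22],"grip":0.6},{"dp":[-640,-400,-30],"turn":[0,0,-22],"grip":0.6},{"dp":[-640,-400,-30],"turn":[0,0,-22],"grip":0.6}]'

```text
time_s: 1.15
position: [0.5243, 0.1792, 0.2733]
tcp_rot: [[-1.0, -0.0, -0.0], [-0.0, 1.0, 0.0], [0.0, 0.0, -1.0]]
force: [0.2, 0.8, 0.8]
opening: 0.653
```

```bash
python3 - <<'E'
from h import *
jog((.68,-.03,.26),0)
E
```

```text
t 1.15 pos [0.5243 0.1792 0.2733] dp mm [-155.7 -209.2   13.2] turn [ 0.01 -0.01  0.  ] F [0.2 0.8 0.8] op 0.653
```

Emit:
jog_arm --rows '[{"dp":[-155,-209,13],"turn":[0,0,0],"grip":0.6},{"dp":[-155,-209,13],"turn":[0,0,0],"grip":0.6},{"dp":[-155,-209,13],"turn":[0,0,0],"grip":0.6},{"dp":[-155,-209,13],"turn":[0,0,0],"grip":0.6},{"dp":[-155,-209,13],"turn":[0,0,0],"grip":0.6},{"dp":[-155,-209,13],"turn":[0,0,0],"grip":0.6},{"dp":[-155,-209,13],"turn":[0,0,0],"grip":0.6},{"dp":[-155,-209,13],"turn":[0,0,0],"grip":0.6}]'

```text
time_s: 1.95
position: [0.6775, -0.0269, 0.2597]
tcp_rot: [[-1.0, -0.0, -0.002], [-0.0, 1.0, 0.001], [0.002, 0.001, -1.0]]
force: [0.4, 0.6, -0.5]
opening: 0.6
```

```bash
python3 - <<'E'
from h import *
jog((.68,-.03,.26),0)
c,f,p,R=K('wrist'); np.savez('pics/w1cam.npz',p=p,R=R)
snap('wrist','w1'); print(p,R,bot.read_state()['position'])
E
```

```text
t 1.95 pos [ 0.6775 -0.0269  0.2597] dp mm [-2.5 -3.1 -0.3] turn [ 0.07 -0.13  0.02] F [ 0.4  0.6 -0.5] op 0.6
[ 0.60753799 -0.02766484  0.41131263] [[-7.58190906e-04  9.67919570e-01  2.51259092e-01]
 [ 9.99999466e-01  5.57336921e-04  8.70548350e-04]
 [ 7.02584816e-04  2.51259618e-01 -9.67919475e-01]] [ 0.6773769  -0.02625578  0.26008861]
```

View pics/w1.png

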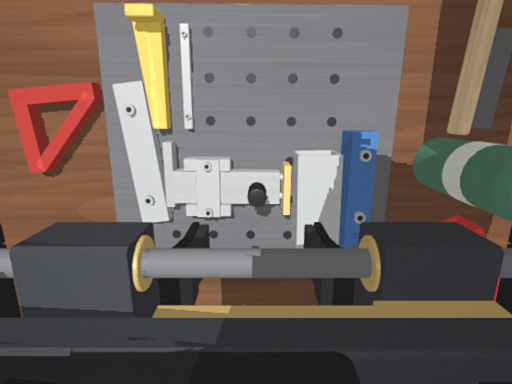

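The wrist view shows the whole jig: wedge from (150,10) to (160,128), knob top at (257,193), ramp block, fence and stop face. I'll enlarge it to measure.

```bash
python3 - <<'E'
from h import *
im=np.load('pics/w1.npz')['im']
def z(a,b,c,d,n,k):cv2.imwrite('pics/'+n+'.png',cv2.resize(im[a:b,c:d],None,fx=k,fy=k,interpolation=cv2.INTER_CUBIC)[:,:,::-1])
z(0,140,90,220,'w1a',4);z(125,260,120,300,'w1b',4); z(110,260,270,420,'w1c',4)
E
```

```text
(no output)
```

View pics/w1a.png

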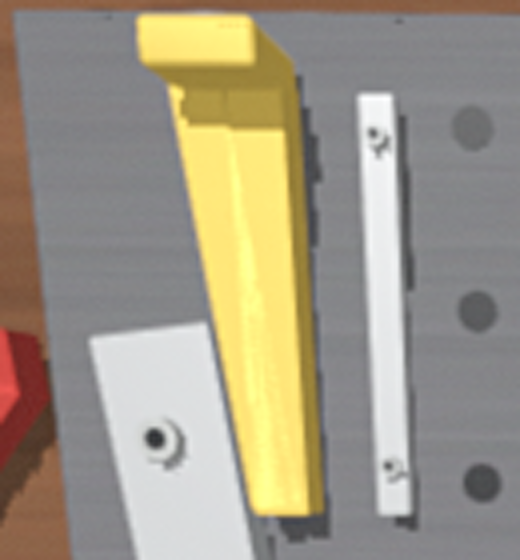

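View pics/w1b.png

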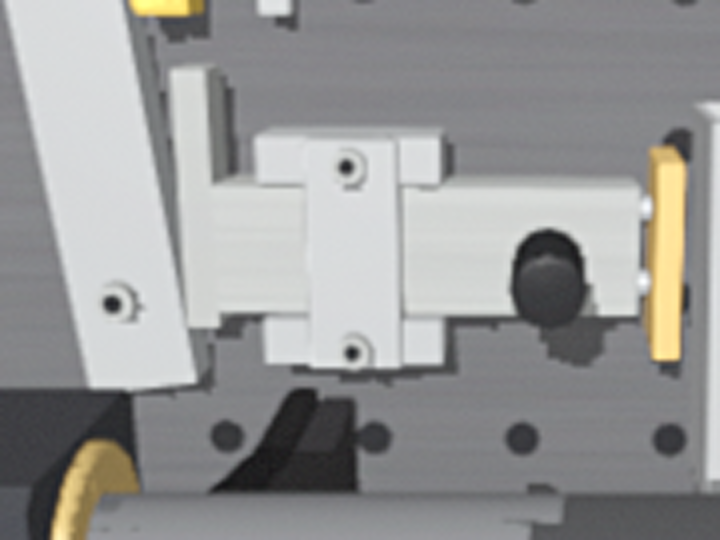

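View pics/w1c.png

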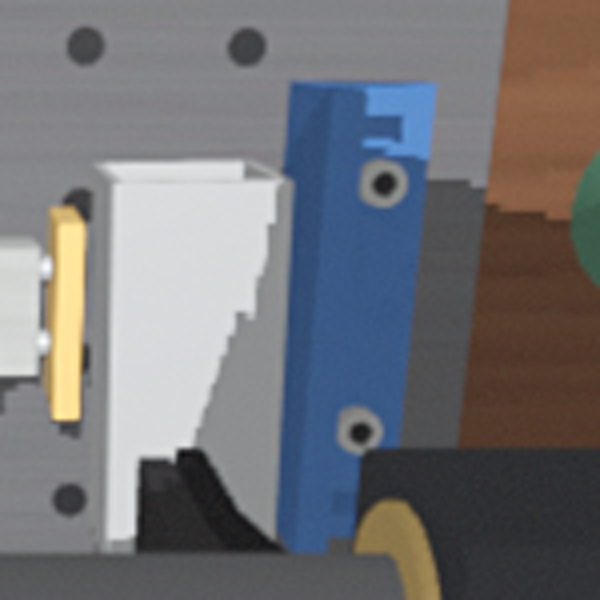

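```bash
python3 - <<'E'
from h import *
import jig
z=np.load('pics/w1cam.npz');p,R=z['p'],z['R'];c,f,_,_=K('wrist')
org={'a':(90,0),'b':(120,125),'c':(270,110)}
def q(n,k,x,y,zz):
    u,v=org[k][0]+(x+.5)/4-.5,org[k][1]+(y+.5)/4-.5
    d=R@np.array([(u-c['cx'])/f,(v-c['cy'])/f,1]);P=p+d*(zz-p[2])/d[2]; print(n,P.round(4)); return P
def ang(a,b): return np.degrees(np.arctan2(b[1]-a[1],b[0]-a[0])).round(2)
a=q('plate -x -y corner','a',14,10,.012); b=q('plate -y edge','a',72,558,.012);print(ang(a,b))
a=q('strap a','b',307,137,.042);b=q('strap b','b',310,365,.042);print(ang(a,b))
a=q('strap c','b',397,137,.042);b=q('strap d','b',402,366,.042);print(ang(a,b))
a=q('fence a','a',358,94,.022);b=q('fence b','a',380,515,.022);print(ang(a,b))
a=q('fence a2','a',394,94,.022);b=q('fence b2','a',411,515,.022);print(ang(a,b))
a=q('ramp a','a',208,322,.030);b=q('ramp b','b',196,382,.030);print(ang(a,b))
a=q('wedge slope a','a',210,310,.030);b=q('wedge slope tip','a',253,514,.030);print(ang(a,b))
a=q('wedge flat a','a',286,127,.030);b=q('wedge flat tip','a',310,513,.030);print(ang(a,b))
q('pad top o l','a',138,15,.052);q('pad top o r','a',250,15,.052);q('pad i l','a',140,64,.052);q('pad i r','a',254,66,.052)
a=q('bar rear a','b',170,70,.032);b=q('bar rear b','b',188,326,.032);print(ang(a,b))
q('knobtop','b',549,290,.082)
a=q('stop face a','c',325,85,.057);b=q('stop face b','c',288,85,.012)
a=q('tube l top','c',106,178,.062);b=q('tube l','c',107,545,.062);print(ang(a,b))
q('tube r top','c',292,180,.062);
a=q('nose','c',82,210,.03);
E
```

```text
plate -x -y corner [ 0.4864 -0.2122  0.012 ]
plate -y edge [ 0.6398 -0.2139  0.012 ]
-0.63
strap a [ 0.6604 -0.0979  0.042 ]
strap b [ 0.7311 -0.1003  0.042 ]
-1.94
strap c [ 0.6603 -0.0713  0.042 ]
strap d [ 0.7314 -0.0719  0.042 ]
-0.42
fence a [ 0.5104 -0.1139  0.022 ]
fence b [ 0.6261 -0.1142  0.022 ]
-0.18
fence a2 [ 0.5104 -0.1038  0.022 ]
fence b2 [ 0.626  -0.1048  0.022 ]
-0.52
ramp a [ 0.5715 -0.1587  0.03  ]
ramp b [ 0.7409 -0.1394  0.03  ]
6.47
wedge slope a [ 0.5683 -0.1578  0.03  ]
wedge slope tip [ 0.6254 -0.1502  0.03  ]
7.59
wedge flat a [ 0.5206 -0.1325  0.03  ]
wedge flat tip [ 0.6251 -0.1332  0.03  ]
-0.4
pad top o l [ 0.4997 -0.1622  0.052 ]
pad top o r [ 0.4996 -0.1337  0.052 ]
pad i l [ 0.5109 -0.1629  0.052 ]
pad i r [ 0.5113 -0.1336  0.052 ]
bar rear a [ 0.6417 -0.1398  0.032 ]
bar rear b [ 0.7216 -0.1401  0.032 ]
-0.2
knobtop [ 0.6963 -0.0266  0.082 ]
stop face a [0.627  0.0775 0.057 ]
stop face b [0.6294 0.0794 0.012 ]
tube l top [0.6521 0.0171 0.062 ]
tube l [0.7623 0.021  0.062 ]
2.03
tube r top [0.6526 0.0689 0.062 ]
nose [0.666  0.0142 0.03  ]
```

Emit:
jog_arm --rows '[{"dp":[-20,-1,50],"turn":[0,0,0.5],"grip":0.5},{"dp":[-20,-1,100],"turn":[0,0,0.5],"grip":0.5},{"dp":[-20,-1,140],"turn":[0,0,0.5],"grip":0.5},{"dp":[-20,-1,150],"turn":[0,0,0.5],"grip":0.5},{"dp":[-20,-1,150],"turn":[0,0,0.5],"grip":0.5},{"dp":[-20,-1,150],"turn":[0,0,0.5],"grip":0.5}]'

```text
time_s: 2.6
position: [0.7001, -0.0283, 0.113]
tcp_rot: [[-1.0, 0.007, 0.004], [0.007, 1.0, -0.001], [-0.004, -0.001, -1.0]]
force: [0.3, -0.6, 1.3]
opening: 0.498
```

```bash
python3 - <<'E'
from h import *
jog((.697,-.027,.064),-.5)
snap('wrist','w2')
im,_=snap('side','s2'); cv2.imwrite('pics/s2c.png',cv2.resize(im[60:260,130:330],None,fx=3,fy=3)[:,:,::-1])
E
```

```text
t 2.6 pos [ 0.7001 -0.0283  0.113 ] dp mm [ 3.3  1.3 49. ] turn [-0.04  0.24  0.08] F [ 0.3 -0.6  1.3] op 0.498
```

View pics/w2.png

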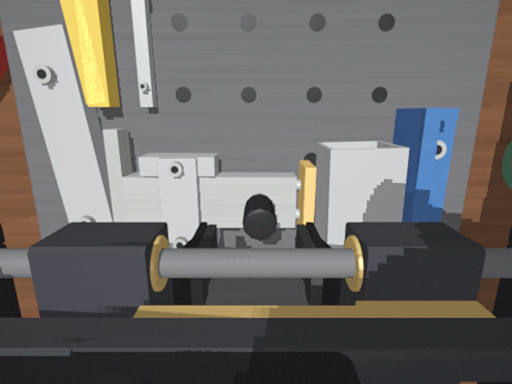

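View pics/s2c.png

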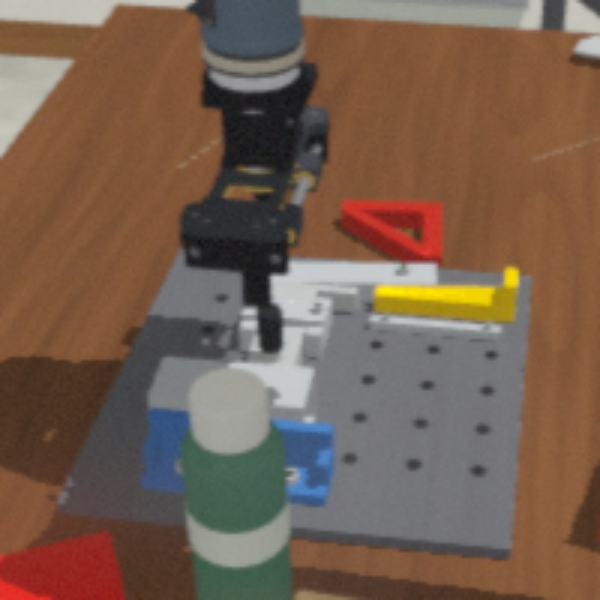

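The wrist view shows the knob top at about (262,222), centred between the fingers at 205 and 312. I'll descend and grip.

```bash
python3 - <<'E'
from h import *
print(ray('wrist',260,224,.082),bot.read_state()['position'])
E
```

```text
[ 0.69764912 -0.02712749  0.082     ] [ 0.70064278 -0.02888003  0.11388478]
```

Emit:
jog_arm --rows '[{"dp":[2,1,25],"turn":[0,0,0],"grip":0.5},{"dp":[2,1,47],"turn":[0,0,0],"grip":0.5},{"dp":[2,1,47],"turn":[0,0,0],"grip":0.5},{"dp":[2,1,47],"turn":[0,0,0],"grip":0.5}]'

```text
time_s: 3.1
position: [0.6976, -0.0281, 0.0651]
tcp_rot: [[-1.0, 0.009, 0.002], [0.009, 1.0, -0.0], [-0.002, -0.0, -1.0]]
force: [0.8, -0.2, 0.1]
opening: 0.498
```

Emit:
jog_arm --rows '[{"dp":[0,0,0],"turn":[0,0,0],"grip":0.15},{"dp":[0,0,0],"turn":[0,0,0],"grip":0.15},{"dp":[0,0,0],"turn":[0,0,0],"grip":0.15},{"dp":[0,0,0],"turn":[0,0,0],"grip":0.15},{"dp":[0,0,0],"turn":[0,0,0],"grip":0.15},{"dp":[0,0,0],"turn":[0,0,0],"grip":0.15},{"dp":[0,0,0],"turn":[0,0,0],"grip":0.15}]'

```text
time_s: 3.8
position: [0.6973, -0.0276, 0.0644]
tcp_rot: [[-1.0, 0.009, 0.002], [0.009, 1.0, 0.0], [-0.002, 0.0, -1.0]]
force: [0.4, 1.3, 6.8]
opening: 0.245
```

Emit:
jog_arm --rows '[{"dp":[0,2,0],"turn":[0,0,0],"grip":0.15},{"dp":[0,4,0],"turn":[0,0,0],"grip":0.15},{"dp":[0,6,0],"turn":[0,0,0],"grip":0.15},{"dp":[0,8,0],"turn":[0,0,0],"grip":0.15},{"dp":[0,9,0],"turn":[0,0,0],"grip":0.15},{"dp":[0,9,0],"turn":[0,0,0],"grip":0.15}]'

```text
time_s: 4.4
position: [0.6973, -0.0202, 0.0644]
tcp_rot: [[-1.0, 0.008, 0.001], [0.008, 1.0, -0.002], [-0.001, -0.002, -1.0]]
force: [-0.7, -1.8, 5.0]
opening: 0.24
```

Emit:
jog_arm --rows '[{"dp":[0,1,0],"turn":[0,0,0],"grip":0.15},{"dp":[0,2,0],"turn":[0,0,0],"grip":0.15},{"dp":[0,2,0],"turn":[0,0,0],"grip":0.15}]'

```text
time_s: 4.7
position: [0.6973, -0.0188, 0.0643]
tcp_rot: [[-1.0, 0.008, 0.001], [0.008, 1.0, -0.003], [-0.001, -0.003, -1.0]]
force: [-2.0, -3.2, 6.0]
opening: 0.243
```

Emit:
jog_arm --rows '[{"dp":[0,1,0],"turn":[0,0,0],"grip":0.15},{"dp":[0,1,0],"turn":[0,0,0],"grip":0.15}]'

```text
time_s: 4.9
position: [0.6974, -0.0179, 0.0644]
tcp_rot: [[-1.0, 0.008, 0.001], [0.008, 1.0, -0.003], [-0.001, -0.003, -1.0]]
force: [-1.9, -3.4, 5.3]
opening: 0.243
```

Emit:
jog_arm --rows '[{"dp":[0,0.5,0],"turn":[0,0,0],"grip":0.15},{"dp":[0,0.5,0],"turn":[0,0,0],"grip":0.15}]'

```text
time_s: 5.1
position: [0.6973, -0.0177, 0.0644]
tcp_rot: [[-1.0, 0.008, 0.001], [0.008, 1.0, -0.004], [-0.001, -0.004, -1.0]]
force: [-0.6, -4.0, 5.3]
opening: 0.242
```

Emit:
jog_arm --rows '[{"dp":[0,0.5,0],"turn":[0,0,0],"grip":0.15},{"dp":[0,1,0],"turn":[0,0,0],"grip":0.15}]'

```text
time_s: 5.3
position: [0.6973, -0.017, 0.0643]
tcp_rot: [[-1.0, 0.008, 0.001], [0.008, 1.0, -0.004], [-0.001, -0.004, -1.0]]
force: [-1.9, -4.2, 5.8]
opening: 0.236
```

Emit:
jog_arm --rows '[{"dp":[0,0.5,0],"turn":[0,0,0],"grip":0.15},{"dp":[0,1,0],"turn":[0,0,0],"grip":0.15}]'

```text
time_s: 5.5
position: [0.6974, -0.016, 0.0644]
tcp_rot: [[-1.0, 0.008, 0.001], [0.008, 1.0, -0.004], [-0.001, -0.004, -1.0]]
force: [-2.0, -5.5, 5.6]
opening: 0.241
```

Emit:
jog_arm --rows '[{"dp":[0,0.5,0],"turn":[0,0,0],"grip":0.15},{"dp":[0,0.5,0],"turn":[0,0,0],"grip":0.15}]'

```text
time_s: 5.7
position: [0.6974, -0.0153, 0.0644]
tcp_rot: [[-1.0, 0.008, 0.001], [0.008, 1.0, -0.004], [-0.001, -0.004, -1.0]]
force: [-1.1, -4.1, 5.0]
opening: 0.247
```

Emit:
jog_arm --rows '[{"dp":[0,0.5,0],"turn":[0,0,0],"grip":0.15},{"dp":[0,0.5,0],"turn":[0,0,0],"grip":0.15}]'

```text
time_s: 5.9
position: [0.6973, -0.0149, 0.0643]
tcp_rot: [[-1.0, 0.008, 0.001], [0.008, 1.0, -0.004], [-0.001, -0.004, -1.0]]
force: [-1.1, -4.8, 5.3]
opening: 0.245
```

Emit:
jog_arm --rows '[{"dp":[0,0.5,0],"turn":[0,0,0],"grip":0.15},{"dp":[0,0.5,0],"turn":[0,0,0],"grip":0.15}]'

```text
time_s: 6.1
position: [0.6973, -0.0144, 0.0643]
tcp_rot: [[-1.0, 0.008, 0.001], [0.008, 1.0, -0.004], [-0.001, -0.004, -1.0]]
force: [-1.0, -4.3, 4.7]
opening: 0.245
```

Emit:
jog_arm --rows '[{"dp":[0,0.5,0],"turn":[0,0,0],"grip":0.15},{"dp":[0,0.5,0],"turn":[0,0,0],"grip":0.15}]'

```text
time_s: 6.3
position: [0.6974, -0.0138, 0.0643]
tcp_rot: [[-1.0, 0.008, 0.001], [0.008, 1.0, -0.004], [-0.001, -0.004, -1.0]]
force: [-0.4, -4.4, 5.4]
opening: 0.244
```

Emit:
jog_arm --rows '[{"dp":[0,0.5,0],"turn":[0,0,0],"grip":0.15},{"dp":[0,0.5,0],"turn":[0,0,0],"grip":0.15}]'

```text
time_s: 6.5
position: [0.6974, -0.0134, 0.0643]
tcp_rot: [[-1.0, 0.008, 0.001], [0.008, 1.0, -0.004], [-0.001, -0.004, -1.0]]
force: [-1.2, -5.3, 5.3]
opening: 0.244
```

Emit:
jog_arm --rows '[{"dp":[0,0.5,0],"turn":[0,0,0],"grip":0.15},{"dp":[0,0.5,0],"turn":[0,0,0],"grip":0.15}]'

```text
time_s: 6.7
position: [0.6974, -0.0129, 0.0643]
tcp_rot: [[-1.0, 0.008, 0.001], [0.008, 1.0, -0.004], [-0.001, -0.004, -1.0]]
force: [0.2, -4.4, 5.3]
opening: 0.244
```

Emit:
jog_arm --rows '[{"dp":[0,0.5,0],"turn":[0,0,0],"grip":0.15},{"dp":[0,0.5,0],"turn":[0,0,0],"grip":0.15}]'

```text
time_s: 6.9
position: [0.6974, -0.0124, 0.0643]
tcp_rot: [[-1.0, 0.008, 0.001], [0.008, 1.0, -0.004], [-0.001, -0.004, -1.0]]
force: [-1.1, -4.1, 5.2]
opening: 0.244
```

Emit:
jog_arm --rows '[{"dp":[0,0.5,0],"turn":[0,0,0],"grip":0.15},{"dp":[0,0.5,0],"turn":[0,0,0],"grip":0.15}]'

```text
time_s: 7.1
position: [0.6974, -0.0118, 0.0644]
tcp_rot: [[-1.0, 0.008, 0.001], [0.008, 1.0, -0.004], [-0.001, -0.004, -1.0]]
force: [-1.3, -4.6, 4.9]
opening: 0.241
```

Emit:
jog_arm --rows '[{"dp":[0,0.5,0],"turn":[0,0,0],"grip":0.15},{"dp":[0,0.5,0],"turn":[0,0,0],"grip":0.15}]'

```text
time_s: 7.3
position: [0.6974, -0.0114, 0.0643]
tcp_rot: [[-1.0, 0.008, 0.001], [0.008, 1.0, -0.004], [-0.001, -0.004, -1.0]]
force: [-1.9, -4.4, 4.4]
opening: 0.242
```

Emit:
jog_arm --rows '[{"dp":[0,0.5,0],"turn":[0,0,0],"grip":0.15},{"dp":[0,0.5,0],"turn":[0,0,0],"grip":0.15}]'

```text
time_s: 7.5
position: [0.6974, -0.0109, 0.0644]
tcp_rot: [[-1.0, 0.008, 0.001], [0.008, 1.0, -0.004], [-0.001, -0.004, -1.0]]
force: [-1.5, -4.1, 5.5]
opening: 0.245
```

Emit:
jog_arm --rows '[{"dp":[0,0.5,0],"turn":[0,0,0],"grip":0.15},{"dp":[0,0.5,0],"turn":[0,0,0],"grip":0.15}]'

```text
time_s: 7.7
position: [0.6974, -0.0103, 0.0644]
tcp_rot: [[-1.0, 0.008, 0.001], [0.008, 1.0, -0.004], [-0.001, -0.004, -1.0]]
force: [-1.4, -4.5, 4.8]
opening: 0.245
```

Emit:
jog_arm --rows '[{"dp":[0,0.5,0],"turn":[0,0,0],"grip":0.15},{"dp":[0,0.5,0],"turn":[0,0,0],"grip":0.15}]'

```text
time_s: 7.9
position: [0.6974, -0.0102, 0.0644]
tcp_rot: [[-1.0, 0.008, 0.001], [0.008, 1.0, -0.004], [-0.001, -0.004, -1.0]]
force: [-1.1, -4.7, 5.2]
opening: 0.241
```

Emit:
jog_arm --rows '[{"dp":[0,0.5,0],"turn":[0,0,0],"grip":0.15},{"dp":[0,0.5,0],"turn":[0,0,0],"grip":0.15}]'

```text
time_s: 8.1
position: [0.6974, -0.0102, 0.0644]
tcp_rot: [[-1.0, 0.008, 0.001], [0.008, 1.0, -0.005], [-0.001, -0.005, -1.0]]
force: [-1.7, -6.5, 5.0]
opening: 0.245
```

```bash
python3 - <<'E'
from h import *
jog((.697,-.010,.064),-.5)
im,_=snap('wrist','w3');cv2.imwrite('pics/w3c.png',cv2.resize(im[0:270,100:512],None,fx=1.9,fy=1.9)[:,:,::-1])
E
```

```text
t 8.1 pos [ 0.6974 -0.0102  0.0644] dp mm [0.4 0.2 0.4] turn [-0.28  0.08  0.04] F [-1.7 -6.5  5. ] op 0.245
```

View pics/w3c.png

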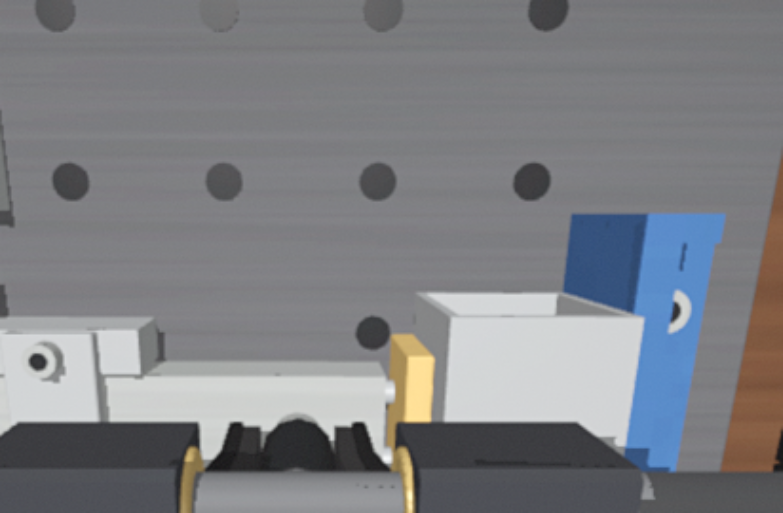

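The tube is now at the stop: the TCP has stalled at y = -0.0102 and the force is rising. I'll press slightly more to square it.

Emit:
jog_arm --rows '[{"dp":[0,0.5,0],"turn":[0,0,0],"grip":0.15},{"dp":[0,1,0],"turn":[0,0,0],"grip":0.15}]'

```text
time_s: 8.35
position: [0.6974, -0.0101, 0.0643]
tcp_rot: [[-1.0, 0.008, 0.001], [0.008, 1.0, -0.006], [-0.001, -0.006, -1.0]]
force: [-1.2, -10.6, 4.8]
opening: 0.241
```

Emit:
jog_arm --rows '[{"dp":[0,0.5,0],"turn":[0,0,0],"grip":0.15},{"dp":[0,1,0],"turn":[0,0,0],"grip":0.15}]'

```text
time_s: 8.55
position: [0.6974, -0.01, 0.0643]
tcp_rot: [[-1.0, 0.008, 0.001], [0.008, 1.0, -0.008], [-0.001, -0.008, -1.0]]
force: [-1.7, -11.7, 4.9]
opening: 0.244
```

Emit:
jog_arm --rows '[{"dp":[0,0.5,0],"turn":[0,0,0],"grip":0.15},{"dp":[0,0.5,0],"turn":[0,0,0],"grip":0.15}]'

```text
time_s: 8.75
position: [0.6974, -0.01, 0.0644]
tcp_rot: [[-1.0, 0.008, 0.001], [0.008, 1.0, -0.008], [-0.001, -0.008, -1.0]]
force: [-1.9, -10.2, 5.4]
opening: 0.241
```

Emit:
jog_arm --rows '[{"dp":[0,0.5,0],"turn":[0,0,0],"grip":0.15},{"dp":[0,1,0],"turn":[0,0,0],"grip":0.15},{"dp":[0,1,0],"turn":[0,0,0],"grip":0.15}]'

```text
time_s: 9.05
position: [0.6974, -0.01, 0.0643]
tcp_rot: [[-1.0, 0.008, 0.001], [0.008, 1.0, -0.01], [-0.001, -0.01, -1.0]]
force: [-2.5, -14.6, 4.8]
opening: 0.243
```

Emit:
jog_arm --rows '[{"dp":[0,-2,0],"turn":[0,0,0],"grip":0.15},{"dp":[0,-4,0],"turn":[0,0,0],"grip":0.15},{"dp":[0,-4.5,0],"turn":[0,0,0],"grip":0.15},{"dp":[0,-5,0],"turn":[0,0,0],"grip":0.5},{"dp":[0,-6,0],"turn":[0,0,0],"grip":0.5},{"dp":[0,-6,0],"turn":[0,0,0],"grip":0.5},{"dp":[0,-6,0],"turn":[0,0,0],"grip":0.5}]'

```text
time_s: 9.75
position: [0.6964, -0.0091, 0.0628]
tcp_rot: [[-1.0, 0.008, -0.001], [0.008, 1.0, 0.0], [0.001, 0.0, -1.0]]
force: [-0.3, -0.7, 0.2]
opening: 0.471
```

```bash
python3 - <<'E'
from h import *
jog((.697,-.010,.064),-.5)
im,_=snap('wrist','w4');cv2.imwrite('pics/w4c.png',cv2.resize(im[0:270,100:512],None,fx=1.9,fy=1.9)[:,:,::-1])
E
```

```text
t 9.75 pos [ 0.6964 -0.0091  0.0628] dp mm [-0.6 -0.9 -1.2] turn [ 0.01 -0.06  0.02] F [-0.3 -0.7  0.2] op 0.471
```

View pics/w4c.png

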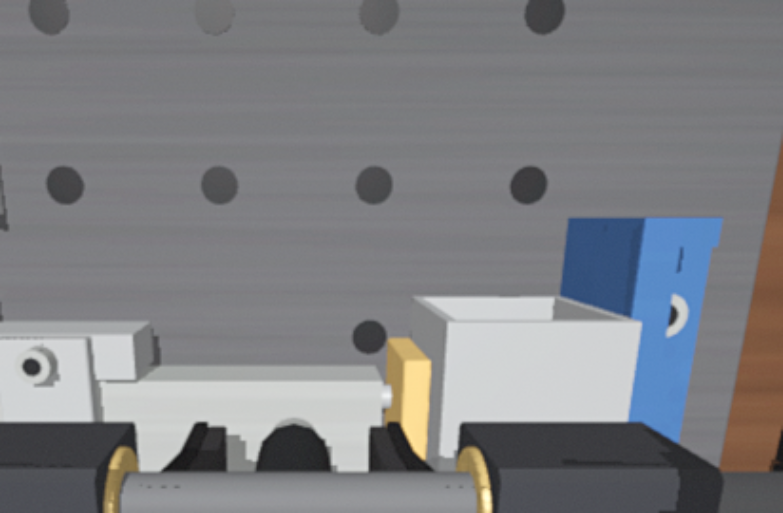

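Emit:
jog_arm --rows '[{"dp":[0,0,-45],"turn":[0,0,0],"grip":0.5},{"dp":[5,0,-90],"turn":[0,0,0],"grip":0.3},{"dp":[50,-25,-105],"turn":[0,0,0],"grip":0},{"dp":[95,-50,-105],"turn":[0,0,0],"grip":0},{"dp":[140,-75,-105],"turn":[0,0,0],"grip":0},{"dp":[180,-100,-105],"turn":[0,0,0],"grip":0},{"dp":[215,-130,-105],"turn":[0,0,0],"grip":0},{"dp":[230,-141,-105],"turn":[0,0,0],"grip":0},{"dp":[230,-141,-105],"turn":[0,0,0],"grip":0},{"dp":[230,-141,-105],"turn":[0,0,0],"grip":0}]'

```text
time_s: 10.8
position: [0.4661, -0.1487, 0.1686]
tcp_rot: [[-1.0, 0.01, 0.001], [0.01, 1.0, -0.0], [-0.001, -0.0, -1.0]]
force: [-0.3, 0.2, 0.2]
opening: 0.006
```

```bash
python3 - <<'E'
from h import *
jog((.465,-.148,.030),-.5)
im,_=snap('top','t5');cv2.imwrite('pics/t5c.png',cv2.resize(im[95:235,215:360],None,fx=4,fy=4,interpolation=cv2.INTER_CUBIC)[:,:,::-1])
im,_=snap('wrist','w5')
E
```

```text
t 10.8 pos [ 0.4661 -0.1487  0.1686] dp mm [  1.3   0.7 138.6] turn [-0.01  0.07 -0.05] F [-0.3  0.2  0.2] op 0.006
```

View pics/t5c.png

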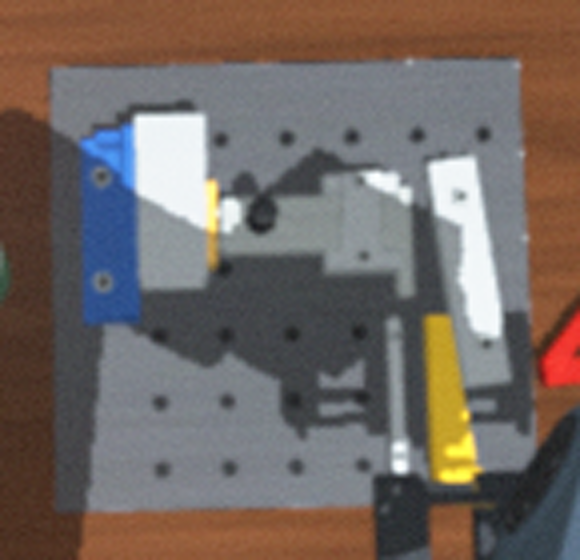

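View pics/w5.png

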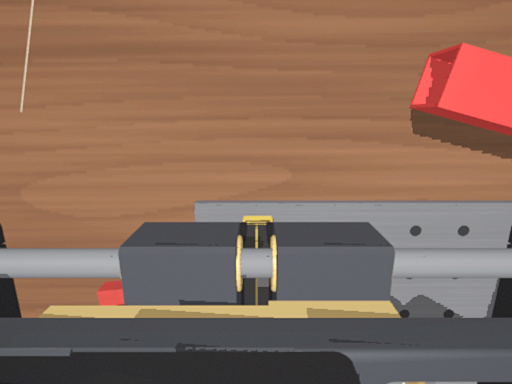

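The tube now lies square on the blue stop. The wedge thumb pad is visible at (258,218), right in line with the closed fingers. Next I descend behind it.

```bash
python3 - <<'E'
from h import *
print(ray('wrist',244,217,.052),ray('wrist',272,217,.052))
E
```

```text
[ 0.48793254 -0.15991404  0.052     ] [ 0.48810491 -0.13474406  0.052     ]
```

Emit:
jog_arm --rows '[{"dp":[0,0,45],"turn":[0,0,0],"grip":0},{"dp":[0,0,90],"turn":[0,0,0],"grip":0},{"dp":[0,0,125],"turn":[0,0,0],"grip":0},{"dp":[0,0,137],"turn":[0,0,0],"grip":0},{"dp":[-10,0,137],"turn":[0,0,0],"grip":0},{"dp":[-10,0,137],"turn":[0,0,0],"grip":0},{"dp":[-10,0,137],"turn":[0,0,0],"grip":0}]'

```text
time_s: 11.6
position: [0.4776, -0.149, 0.0329]
tcp_rot: [[-1.0, 0.007, 0.004], [0.007, 1.0, -0.002], [-0.004, -0.002, -1.0]]
force: [0.0, -0.9, 0.1]
opening: 0.008
```

Emit:
jog_arm --rows '[{"dp":[-5,0,0],"turn":[0,0,0],"grip":0},{"dp":[-10,0,0],"turn":[0,0,0],"grip":0},{"dp":[-14,0,0],"turn":[0,0,0],"grip":0},{"dp":[-18,0,0],"turn":[0,0,0],"grip":0},{"dp":[-22,0,0],"turn":[0,0,0],"grip":0},{"dp":[-26,0.5,0],"turn":[0,0,0],"grip":0},{"dp":[-30,1,0],"turn":[0,0,0],"grip":0},{"dp":[-34,1.5,0],"turn":[0,0,0],"grip":0},{"dp":[-37,2,0],"turn":[0,0,0],"grip":0},{"dp":[-40,2,0],"turn":[0,0,0],"grip":0}]'

```text
time_s: 12.6
position: [0.5157, -0.1467, 0.0313]
tcp_rot: [[-1.0, 0.008, -0.0], [0.008, 1.0, 0.0], [0.0, 0.0, -1.0]]
force: [-0.8, -0.8, 0.5]
opening: 0.004
```

```bash
python3 - <<'E'
from h import *
jog((.51,-.148,.030),-.5)
im,_=snap('top','t6');cv2.imwrite('pics/t6c.png',cv2.resize(im[95:235,215:360],None,fx=4,fy=4,interpolation=cv2.INTER_CUBIC)[:,:,::-1])
im,_=snap('side','s6');cv2.imwrite('pics/s6c.png',cv2.resize(im[100:260,170:330],None,fx=3.6,fy=3.6,interpolation=cv2.INTER_CUBIC)[:,:,::-1])
E
```

```text
t 12.6 pos [ 0.5157 -0.1467  0.0313] dp mm [ 5.7 -1.3  1.3] turn [ 0.01 -0.02  0.02] F [-0.8 -0.8  0.5] op 0.004
```

View pics/t6c.png

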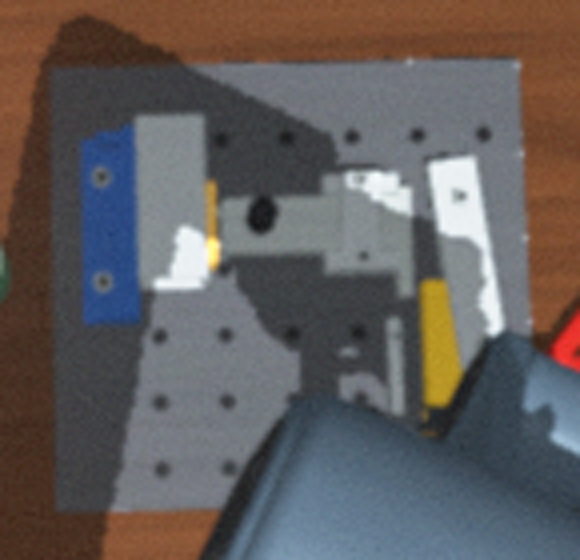

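View pics/s6c.png

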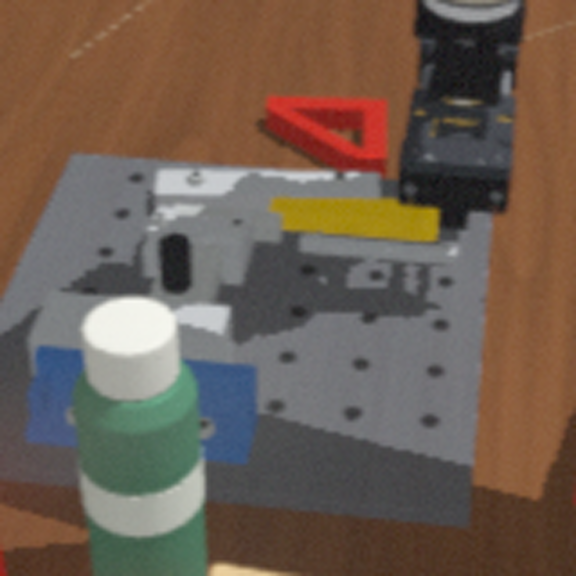

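The wedge tip advanced about 26 mm and the wedge lies along the ramp. I'll continue.

Emit:
jog_arm --rows '[{"dp":[-4,0.5,0],"turn":[0,0,0],"grip":0},{"dp":[-8,1,0],"turn":[0,0,0],"grip":0},{"dp":[-12,1.5,0],"turn":[0,0,0],"grip":0},{"dp":[-16,2,0],"turn":[0,0,0],"grip":0},{"dp":[-20,2.5,0],"turn":[0,0,0],"grip":0},{"dp":[-24,3,0],"turn":[0,0,0],"grip":0},{"dp":[-28,3.5,0],"turn":[0,0,0],"grip":0},{"dp":[-32,4,0],"turn":[0,0,0],"grip":0},{"dp":[-35,4.4,0],"turn":[0,0,0],"grip":0},{"dp":[-38,4.7,0],"turn":[0,0,0],"grip":0}]'

```text
time_s: 13.7
position: [0.5538, -0.1424, 0.0314]
tcp_rot: [[-1.0, 0.009, -0.0], [0.009, 1.0, 0.0], [0.0, 0.0, -1.0]]
force: [-1.7, -0.3, 0.1]
opening: 0.002
```

Emit:
jog_arm --rows '[{"dp":[-2,0.3,0],"turn":[0,0,0],"grip":0},{"dp":[-4,0.5,0],"turn":[0,0,0],"grip":0},{"dp":[-6,0.8,0],"turn":[0,0,0],"grip":0}]'

```text
time_s: 14.0
position: [0.5597, -0.1417, 0.0314]
tcp_rot: [[-1.0, 0.009, -0.0], [0.009, 1.0, 0.0], [0.0, 0.0, -1.0]]
force: [-2.3, -0.5, 0.1]
opening: 0.007
```

Emit:
jog_arm --rows '[{"dp":[-2,0.3,0],"turn":[0,0,0],"grip":0},{"dp":[-4,0.5,0],"turn":[0,0,0],"grip":0},{"dp":[-6,0.8,0],"turn":[0,0,0],"grip":0}]'

```text
time_s: 14.3
position: [0.5658, -0.141, 0.0314]
tcp_rot: [[-1.0, 0.009, -0.0], [0.009, 1.0, 0.0], [0.0, 0.0, -1.0]]
force: [-0.9, 0.1, 0.3]
opening: 0.005
```

Emit:
jog_arm --rows '[{"dp":[-1,0.1,0],"turn":[0,0,0],"grip":0},{"dp":[-2,0.3,0],"turn":[0,0,0],"grip":0},{"dp":[-3,0.4,0],"turn":[0,0,0],"grip":0},{"dp":[-4,0.5,0],"turn":[0,0,0],"grip":0}]'

```text
time_s: 14.7
position: [0.5696, -0.1405, 0.0314]
tcp_rot: [[-1.0, 0.009, -0.0], [0.009, 1.0, 0.0], [0.0, 0.0, -1.0]]
force: [-1.1, 0.7, 0.7]
opening: 0.0
```

Emit:
jog_arm --rows '[{"dp":[-1,0.1,0],"turn":[0,0,0],"grip":0},{"dp":[-2,0.3,0],"turn":[0,0,0],"grip":0},{"dp":[-3,0.4,0],"turn":[0,0,0],"grip":0},{"dp":[-4,0.5,0],"turn":[0,0,0],"grip":0}]'

```text
time_s: 15.1
position: [0.5737, -0.14, 0.0314]
tcp_rot: [[-1.0, 0.009, -0.0], [0.009, 1.0, 0.0], [0.0, 0.0, -1.0]]
force: [-2.1, 0.3, 0.7]
opening: 0.003
```

Emit:
jog_arm --rows '[{"dp":[-1,0.1,0],"turn":[0,0,0],"grip":0},{"dp":[-2,0.3,0],"turn":[0,0,0],"grip":0},{"dp":[-3,0.4,0],"turn":[0,0,0],"grip":0}]'

```text
time_s: 15.4
position: [0.5767, -0.1397, 0.0314]
tcp_rot: [[-1.0, 0.009, -0.0], [0.009, 1.0, -0.0], [0.0, -0.0, -1.0]]
force: [-2.0, -0.1, -0.3]
opening: 0.01
```

Emit:
jog_arm --rows '[{"dp":[-1,0.1,0],"turn":[0,0,0],"grip":0},{"dp":[-2,0.3,0],"turn":[0,0,0],"grip":0},{"dp":[-3,0.4,0],"turn":[0,0,0],"grip":0}]'

```text
time_s: 15.7
position: [0.5797, -0.1393, 0.0314]
tcp_rot: [[-1.0, 0.009, 0.0], [0.009, 1.0, -0.0], [-0.0, -0.0, -1.0]]
force: [-1.2, -0.3, 2.1]
opening: 0.008
```

Emit:
jog_arm --rows '[{"dp":[-1,0.1,0],"turn":[0,0,0],"grip":0},{"dp":[-2,0.3,0],"turn":[0,0,0],"grip":0},{"dp":[-3,0.4,0],"turn":[0,0,0],"grip":0}]'

```text
time_s: 16.0
position: [0.5827, -0.1389, 0.0314]
tcp_rot: [[-1.0, 0.009, 0.0], [0.009, 1.0, 0.0], [-0.0, 0.0, -1.0]]
force: [-1.1, -1.4, 0.1]
opening: 0.007
```

Emit:
jog_arm --rows '[{"dp":[-1,0.1,0],"turn":[0,0,0],"grip":0},{"dp":[-2,0.3,0],"turn":[0,0,0],"grip":0},{"dp":[-3,0.4,0],"turn":[0,0,0],"grip":0}]'

```text
time_s: 16.3
position: [0.5857, -0.1386, 0.0313]
tcp_rot: [[-1.0, 0.009, -0.0], [0.009, 1.0, -0.0], [0.0, -0.0, -1.0]]
force: [-1.8, -0.7, -0.0]
opening: 0.006
```

Emit:
jog_arm --rows '[{"dp":[-1,0.1,0],"turn":[0,0,0],"grip":0},{"dp":[-2,0.3,0],"turn":[0,0,0],"grip":0},{"dp":[-3,0.4,0],"turn":[0,0,0],"grip":0}]'

```text
time_s: 16.6
position: [0.5887, -0.1382, 0.0313]
tcp_rot: [[-1.0, 0.009, -0.0], [0.009, 1.0, -0.0], [0.0, -0.0, -1.0]]
force: [-1.0, -0.4, 0.3]
opening: 0.01
```

Emit:
jog_arm --rows '[{"dp":[-1,0.1,0],"turn":[0,0,0],"grip":0},{"dp":[-2,0.3,0],"turn":[0,0,0],"grip":0},{"dp":[-3,0.4,0],"turn":[0,0,0],"grip":0}]'

```text
time_s: 16.9
position: [0.5917, -0.1378, 0.0313]
tcp_rot: [[-1.0, 0.009, -0.0], [0.009, 1.0, 0.0], [0.0, 0.0, -1.0]]
force: [-0.7, -0.9, 0.5]
opening: 0.002
```

Emit:
jog_arm --rows '[{"dp":[-1,0.1,0],"turn":[0,0,0],"grip":0},{"dp":[-2,0.3,0],"turn":[0,0,0],"grip":0}]'

```text
time_s: 17.1
position: [0.5937, -0.1375, 0.0314]
tcp_rot: [[-1.0, 0.009, -0.0], [0.009, 1.0, -0.0], [0.0, -0.0, -1.0]]
force: [-1.0, -0.8, -0.6]
opening: -0.001
```

Emit:
jog_arm --rows '[{"dp":[-1,0.1,0],"turn":[0,0,0],"grip":0},{"dp":[-2,0.3,0],"turn":[0,0,0],"grip":0}]'

```text
time_s: 17.3
position: [0.5957, -0.1372, 0.0314]
tcp_rot: [[-1.0, 0.009, -0.0], [0.009, 1.0, -0.0], [0.0, -0.0, -1.0]]
force: [-1.6, -0.2, 0.2]
opening: 0.003
```

Emit:
jog_arm --rows '[{"dp":[-1,0.1,0],"turn":[0,0,0],"grip":0},{"dp":[-2,0.3,0],"turn":[0,0,0],"grip":0}]'

```text
time_s: 17.5
position: [0.5977, -0.137, 0.0313]
tcp_rot: [[-1.0, 0.009, -0.0], [0.009, 1.0, 0.0], [0.0, 0.0, -1.0]]
force: [-1.3, -0.7, -0.2]
opening: 0.009
```

Emit:
jog_arm --rows '[{"dp":[-1,0.1,0],"turn":[0,0,0],"grip":0},{"dp":[-2,0.3,0],"turn":[0,0,0],"grip":0}]'

```text
time_s: 17.7
position: [0.5981, -0.1364, 0.0311]
tcp_rot: [[-1.0, 0.008, -0.004], [0.008, 1.0, 0.001], [0.004, 0.001, -1.0]]
force: [-5.6, -1.8, 1.8]
opening: 0.008
```

The resistance is now climbing, so I go to fine steps.

Emit:
jog_arm --rows '[{"dp":[-0.5,0,0],"turn":[0,0,0],"grip":0},{"dp":[-1,0.1,0],"turn":[0,0,0],"grip":0}]'

```text
time_s: 17.9
position: [0.5982, -0.1361, 0.0309]
tcp_rot: [[-1.0, 0.008, -0.006], [0.008, 1.0, 0.001], [0.006, 0.001, -1.0]]
force: [-6.7, -2.5, 2.0]
opening: 0.006
```

Emit:
jog_arm --rows '[{"dp":[-0.5,0,0],"turn":[0,0,0],"grip":0},{"dp":[-1,0.1,0],"turn":[0,0,0],"grip":0}]'

```text
time_s: 18.1
position: [0.5985, -0.136, 0.0308]
tcp_rot: [[-1.0, 0.008, -0.007], [0.008, 1.0, 0.002], [0.007, 0.002, -1.0]]
force: [-8.5, -1.8, 2.1]
opening: 0.007
```

Emit:
jog_arm --rows '[{"dp":[-0.5,0,0],"turn":[0,0,0],"grip":0},{"dp":[-1,0,0],"turn":[0,0,0],"grip":0}]'

```text
time_s: 18.3
position: [0.5986, -0.1358, 0.0306]
tcp_rot: [[-1.0, 0.008, -0.009], [0.008, 1.0, 0.002], [0.009, 0.002, -1.0]]
force: [-9.2, -2.3, 3.4]
opening: 0.003
```

Emit:
jog_arm --rows '[{"dp":[-0.5,0,0],"turn":[0,0,0],"grip":0},{"dp":[-1,0,0],"turn":[0,0,0],"grip":0}]'

```text
time_s: 18.5
position: [0.5988, -0.1357, 0.0306]
tcp_rot: [[-1.0, 0.008, -0.011], [0.008, 1.0, 0.002], [0.011, 0.002, -1.0]]
force: [-10.1, -2.2, 4.2]
opening: 0.009
```

Emit:
jog_arm --rows '[{"dp":[-0.5,0,0],"turn":[0,0,0],"grip":0},{"dp":[-1,0,0],"turn":[0,0,0],"grip":0}]'

```text
time_s: 18.7
position: [0.599, -0.1355, 0.0304]
tcp_rot: [[-1.0, 0.008, -0.013], [0.008, 1.0, 0.003], [0.013, 0.003, -1.0]]
force: [-12.7, -2.0, 4.5]
opening: 0.004
```

Emit:
jog_arm --rows '[{"dp":[-0.5,0,0],"turn":[0,0,0],"grip":0},{"dp":[-1,0,0],"turn":[0,0,0],"grip":0}]'

```text
time_s: 18.9
position: [0.5992, -0.1354, 0.0303]
tcp_rot: [[-1.0, 0.007, -0.014], [0.007, 1.0, 0.003], [0.014, 0.003, -1.0]]
force: [-12.7, -2.7, 5.1]
opening: 0.006
```

Emit:
jog_arm --rows '[{"dp":[-0.5,0,0],"turn":[0,0,0],"grip":0},{"dp":[-1,0,0],"turn":[0,0,0],"grip":0}]'

```text
time_s: 19.1
position: [0.5994, -0.1352, 0.0302]
tcp_rot: [[-1.0, 0.007, -0.016], [0.007, 1.0, 0.004], [0.016, 0.004, -1.0]]
force: [-14.5, -2.7, 5.5]
opening: 0.006
```

```bash
python3 - <<'E'
from h import *
jog((.599,-.136,.030),-.5)
im,_=snap('side','s7');cv2.imwrite('pics/s7c.png',cv2.resize(im[100:260,170:330],None,fx=3.6,fy=3.6,interpolation=cv2.INTER_CUBIC)[:,:,::-1])
print(bot.read_state()['force'])
E
```

```text
t 19.1 pos [ 0.5994 -0.1352  0.0302] dp mm [ 0.4 -0.8  0.2] turn [ 0.21 -0.92  0.09] F [-14.5  -2.7   5.5] op 0.006
[-13.56066145  -2.83528998   4.76094921]
```

View pics/s7c.png

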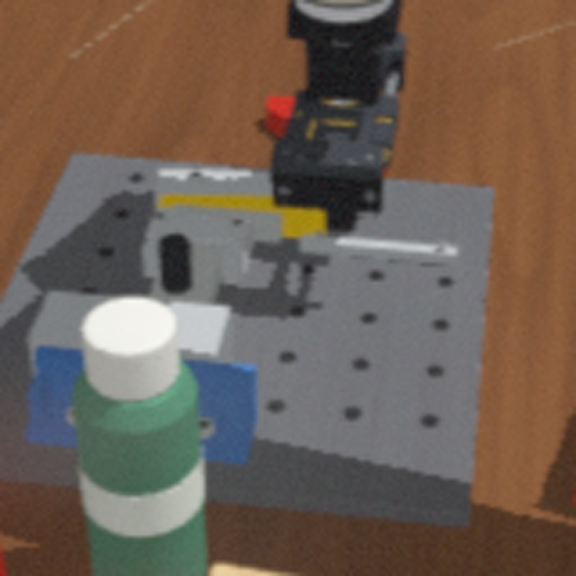

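The wedge lies fully behind the bar head. One last small step, then I back off.

Emit:
jog_arm --rows '[{"dp":[-0.5,0,0],"turn":[0,0,0],"grip":0},{"dp":[-1,0,0],"turn":[0,0,0],"grip":0},{"dp":[-1,0,0],"turn":[0,0,0],"grip":0}]'

```text
time_s: 19.45
position: [0.5996, -0.1351, 0.03]
tcp_rot: [[-1.0, 0.007, -0.018], [0.007, 1.0, 0.004], [0.018, 0.004, -1.0]]
force: [-14.6, -2.6, 5.7]
opening: 0.007
```

Emit:
jog_arm --rows '[{"dp":[2,0,0],"turn":[0,0,0],"grip":0},{"dp":[4,0,0],"turn":[0,0,0],"grip":0},{"dp":[6,0,0],"turn":[0,0,0],"grip":0},{"dp":[10,0,0],"turn":[0,0,0],"grip":0},{"dp":[16,0,0],"turn":[0,0,0],"grip":0},{"dp":[24,0,0],"turn":[0,0,0],"grip":0},{"dp":[28,0,0],"turn":[0,0,0],"grip":0},{"dp":[28,0,-20],"turn":[0,0,0],"grip":0},{"dp":[28,0,-60],"turn":[0,0,0],"grip":0},{"dp":[28,0,-100],"turn":[0,0,0],"grip":0}]'

```text
time_s: 20.45
position: [0.579, -0.1362, 0.1318]
tcp_rot: [[-1.0, 0.009, -0.001], [0.009, 1.0, 0.001], [0.001, 0.001, -1.0]]
force: [0.5, -0.7, -0.0]
opening: 0.005
```

Emit:
jog_arm --rows '[{"dp":[0,0,-45],"turn":[0,0,0],"grip":0.6},{"dp":[-20,10,-90],"turn":[0,0,0],"grip":0.6},{"dp":[-50,30,-130],"turn":[0,0,0],"grip":0.6},{"dp":[-90,60,-130],"turn":[0,0,0],"grip":0.6},{"dp":[-110,90,-130],"turn":[0,0,0],"grip":0.6},{"dp":[-110,100,-130],"turn":[0,0,0],"grip":0.6},{"dp":[-110,100,-130],"turn":[0,0,0],"grip":0.6},{"dp":[-110,100,-130],"turn":[0,0,0],"grip":0.6}]'

```text
time_s: 21.25
position: [0.6894, -0.0378, 0.2608]
tcp_rot: [[-1.0, 0.009, -0.002], [0.009, 1.0, -0.001], [0.002, -0.001, -1.0]]
force: [-0.1, -0.7, -0.6]
opening: 0.581
```

```bash
python3 - <<'E'
from h import *
c,f,p,R=K('wrist'); np.savez('pics/w8cam.npz',p=p,R=R); im,_=snap('wrist','w8')
cv2.imwrite('pics/w8c.png',cv2.resize(im[0:270,90:400],None,fx=2.2,fy=2.2,interpolation=cv2.INTER_CUBIC)[:,:,::-1])
print(bot.read_state()['position'])
E
```

```text
[ 0.6894615  -0.0383395   0.26100555]
```

View pics/w8c.png

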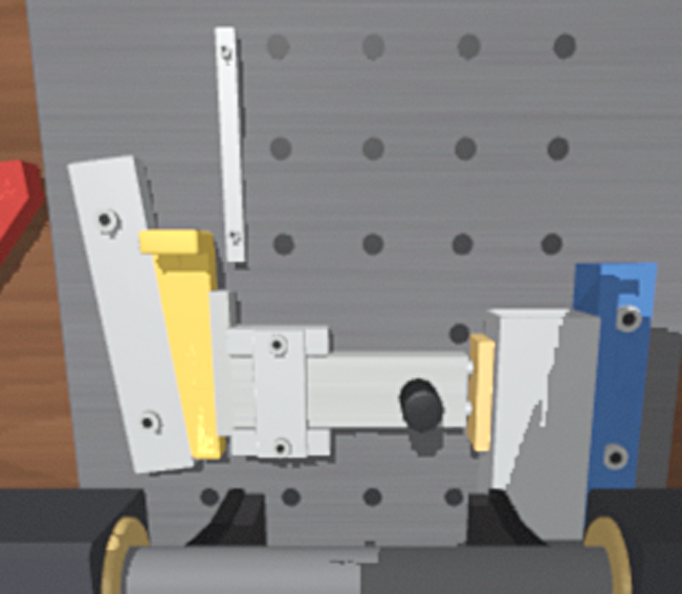

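The view shows the wedge snug between the ramp and the bar head, and the tube against the stop and nose. I'll check positions now and again half a second later, to see that nothing creeps.

Emit:
jog_arm --rows '[{"dp":[0,0,0],"turn":[0,0,0],"grip":0.6},{"dp":[0,0,0],"turn":[0,0,0],"grip":0.6},{"dp":[0,0,0],"turn":[0,0,0],"grip":0.6},{"dp":[0,0,0],"turn":[0,0,0],"grip":0.6},{"dp":[0,0,0],"turn":[0,0,0],"grip":0.6}]'

```text
time_s: 21.8
position: [0.6905, -0.0375, 0.2614]
tcp_rot: [[-1.0, 0.009, 0.0], [0.009, 1.0, -0.0], [-0.0, -0.0, -1.0]]
force: [-0.7, 1.1, -0.5]
opening: 0.602
```

```bash
python3 - <<'E'
from h import *
im8=np.load('pics/w8.npz')['im']; im9,_=snap('wrist','w9'); tp,_=snap('top','t9')
g=lambda i:cv2.cvtColor(i,cv2.COLOR_RGB2GRAY).astype(np.float32)
print('shift whole',cv2.phaseCorrelate(g(im8)[0:110,200:400].copy(),g(im9)[0:110,200:400].copy()))
print('shift wedge',cv2.phaseCorrelate(g(im8)[95:215,150:195].copy(),g(im9)[95:215,150:195].copy()))
z=np.load('pics/w8cam.npz');p,R=z['p'],z['R'];c,f,_,_=K('wrist')
def q(n,x,y,zz):
    u,v=90+(x+.5)/2.2-.5,(y+.5)/2.2-.5
    d=R@np.array([(u-c['cx'])/f,(v-c['cy'])/f,1]);P=p+d*(zz-p[2])/d[2]; print(n,P.round(4))
q('pad outer l',141,232,.052);q('pad outer r',197,232,.052)
q('knob top',421,408,.082); q('tube left near',497,318,.062);q('tube left far',492,535,.062);q('tube right near',600,318,.062);q('tube right far',583,538,.062)
q('stop near edge',602,265,.057); q('stop far',612,265,.057); q('nose',492,450,.03)
q('bar rear',210,292,.032);q('wedge tip flat',219,458,.03)
cv2.imwrite('pics/t9c.png',cv2.resize(tp[95:235,150:395],None,fx=3.2,fy=3.2,interpolation=cv2.INTER_CUBIC)[:,:,::-1])
E
```

```text
shift whole ((-0.41045870503070603, -0.9613406021084216), 0.9751828549702962)
shift wedge ((0.13969724994822386, -1.3314956301095364), 0.974908166108308)
pad outer l [ 0.6106 -0.151   0.052 ]
pad outer r [ 0.6109 -0.1229  0.052 ]
knob top [ 0.6955 -0.0117  0.082 ]
tube left near [0.6539 0.0275 0.062 ]
tube left far [0.7715 0.0294 0.062 ]
tube right near [0.6544 0.0793 0.062 ]
tube right far [0.7736 0.0792 0.062 ]
stop near edge [0.6285 0.0799 0.057 ]
stop far [0.6286 0.085  0.057 ]
nose [0.7326 0.0336 0.03  ]
bar rear [ 0.6417 -0.1228  0.032 ]
wedge tip flat [ 0.7362 -0.1241  0.03  ]
```

View pics/t9c.png

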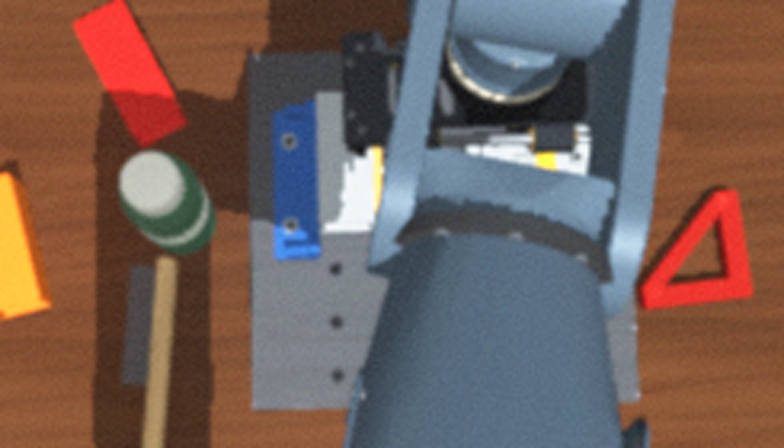

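```bash
python3 -c "
from rig import bot
print(bot.hand_in())"
```

```text
the job is handed in; nothing more can be done
None
```

The tube is clamped square against the blue stop with the wedge jammed in behind the bar, and I handed the job in at about 22 s. `hand_in` gives no verdict.

**Bar:** I gripped the knob and slid the bar about 17.5 mm. It pushed the tube at 4–5 N until the tube met the stop, and I pressed on to about 14.6 N before letting go.

**Wedge:** With the fingers shut, I pushed the thumb pad about 110 mm along the ramp. It ran at 1–2 N, then the resistance climbed over the last few mm, and I stopped at about 14.6 N (jam range 12–18 N). The tool is now clear of the jig.

**Last checks:**
- **Tube:** its stop-side edge measures y = 0.0793 and 0.0792 at the two ends, against a stop face at about 0.080. The pad-side edge reads 2 mm askew, but its far point was partly hidden by the gripper.
- **Wedge after release:** it lies against both the ramp and the bar. The thumb pad is at x = 0.611, where the push left it.
- **Creep:** between two pictures half a second apart the background shifted 0.4 and 1.0 px because the arm was still settling. The wedge moved within about 0.5 px of the background, so I saw no creep; about 0.7 mm is the finest this check could show.
- **Bar and wedge flats:** they measure 1.3 mm apart (-0.1228 and -0.1241), which is within the 2 mm camera calibration.
- **Other items:** in the last top view the can and magnet square, and the part of the brush in view, look unmoved. I judged this by eye only.

I did not re-push the wedge to test the lock.

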